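Ready the bend tester: back off the screw, zero the peak pointer

ROBOT

A 6-joint arm with a two-finger parallel gripper is mounted at the origin on the work surface. World frame = base frame: x ahead of the robot, y to its left, z up, the work surface at z = 0. Lengths are in m, angles in rad, forces in N, time in s.
With the tool pointing down it reaches from about 0.375 to 0.9 m from the base axis. Payload 3.1 kg.
Tool frame: the origin (TCP) lies at the very end of the fingers, on their centre line; the grasp point (between the pads) lies 19 mm behind it; z points along the fingers, y is the line along which they close (so a half turn about z gives the same grasp; the last joint's range is limited). The gripper opens to 85 mm and grips with 20 to 120 N. Pads are 22 mm wide; open, the fingers measure 114 mm over their backs; the gripper's body (76 mm by 85 mm) begins 54 mm behind the grasp point. The pads swing forward as they close: fully open they stand 13 mm farther back than shut.
Start: joints at [0.982, 0.527, 1.433, -0, 1.181, -0.178], TCP at [0.25, 0.573, 0.231] pointing down, gripper open.
Joint ranges: [-3.08, 3.08], [-0.75, 2.2], [0.22, 2.44], [-1.43, 4.57], [0, 2.65], [-2.85, 2.85]. Speed limits (rad/s): [2.79, 2.79, 3.14, 3.14, 3.14, 3.14].

INTERFACE

Orientations are given as a unit quaternion [x, y, z, w].
In Python, from station import manip, vision gives the robot as it stands.
- The arm moves only by the tool drive_tool, never from a script. Its argument "deltas" is a list that holds one entry, the list of rows, each a list of 4 numbers: the shift along the tool's x, y, z in mm, then the turn about the tool's z in rad. A call has 1 to 5 rows; each row is the pose to reach, as a shift and turn from the pose commanded when the call began, along the tool's axes at that moment; what a row does not reach only later rows make up. A row lasts 1/12 s, in which the tool goes at most 41.7 mm and 7.16 degrees, less where a joint would pass 70% of its speed; a pose out of reach is approached as far as the arm can. A call with a gripper value outside its range is refused whole. "jaw" is the finger opening in mm, from 0 to 85.4, set as the call begins (left out, the last holds). The fingers move at their own pace and stop on an object; "force" is the grip in N (left out, the last holds). Time passes only in rows, so rows that repeat a pose let the fingers close. It gives the time, the measured TCP pose, the force, the opening and the grip force at its end, in the units of the state.
- manip.sense(): the state, without advancing time (a new reading comes with each control period).
- vision.snapshot(name): name is "scene" or "side" or "wrist"; returns the picture (400x640x3 uint8, red, green, blue); there is no depth.
- vision.camera_model(name): a dict with "camera_matrix" (3x3 intrinsics, pixels), "rvec" (rotation vector, rad) and "tvec" (3), from world to camera coordinates, as OpenCV has them. Camera axes: x right, y down, z forward; pixel columns grow to the right and rows downward; lengths in m; the calibration is good to about 2 mm. A picture is of the moment at which its call begins: read the wrist's pose just before it. camera_model takes no time and is no camera call; for the wrist camera it gives the pose at the moment of the call.
- manip.sign_off(): hands the job in; it is judged then, once.
The state is a dict: "t": time; "q": joint angles; "qd": joint speeds; "tau": joint torques, N m; "tcp_pos": TCP position; "tool_rot": TCP orientation; "force": force on the tool from outside, world axes, zero at the start; "ft_torque": the same for the moment, N m; "finger_gap": opening from 0.0 (shut) to 1.0 (fully open); "gripper_force": force on a finger pad.
Only numpy, scipy, OpenCV 4.12 (cv2) and the standard library are available. Lean on these libraries where they do the work, as an engineer would, in place of code of your own. Each camera call takes 0.05 s, during which the arm holds its last target. There are 200 camera calls.

TASK

The bend tester has just broken a printed bar. First crank its handwheel counter-clockwise to raise the blue crosshead until its top is level with the red bands on the columns and the orange crank handle points at the red dot on the bridge; then turn the red lever knob of the peak gauge counter-clockwise, fully home against its zero stop, without forcing it. Leave the wheel parked there, and do not disturb the filament spool, glue bottle or screwdriver.

Things in the scene. Friction and masses are not known exactly. Their poses are not given: they have to be found in the camera images.
- press: Bend tester, fixed: plywood base 170 x 200 x 18 mm, two aluminium columns 22 mm square at y = +-78 mm, a plywood bridge 52 x 200 mm across them with its top at z = 162 mm, the black handwheel flat above it. A red band 4 mm high rings each column at z = 135 mm. Origin: centre of the base's underside; z up; y along the bridge, towards the red dot
- red_dot (a point): centre of the red dot, 18 mm across, on the bridge's +y end, 83 mm from the wheel's axis, 163 mm above the table; fixed
- wheel_axis (a point): on the handwheel's vertical axis, at the height of the rim's top (186 mm above the table); fixed. The black rim is 124 mm across, with three spokes and a steel hub 34 mm across that stands 4 mm above the rim
- handwheel (a joint): turn of the handwheel, rad; counter-clockwise from above is positive and raises the crosshead 16 mm a turn. 0: crosshead top level with the red bands and crank handle pointing at the red dot (press +y). It starts between -9 and -4.5; range -11 to 1. It stays where it is left (about 1.5 N at the handle moves it)
- crank_handle (a point): centre of the top of the upright orange crank handle, a cylinder 22 mm in diameter that stands 48 mm above the rim, its axis 54 mm from the wheel's axis; it moves with the wheel. Handle top 234 mm above the table
- gauge: peak gauge, fixed: plywood box 170 x 170 x 54 mm with a white dial 156 mm across on top (dial surface at z = 58 mm). The red zero mark lies on the gauge's +y axis, beside the zero stop pin. Origin: centre of the box's underside; z up
- zero_stop (a point): centre of the top of the zero stop, an upright steel pin 12 mm in diameter, at x = -12.5, y = 58 mm in the gauge's frame, 86 mm above the table; fixed
- gauge_axis (a point): on the vertical axis of the lever knob, at the dial's surface (58 mm above the table); fixed, axes as the gauge
- peak_knob (a joint): turn of the reset knob, rad; clockwise from above is positive. 0: lever home against the zero stop, over the zero mark (gauge +y). It starts between 1.3 and 3.6; range 0 to 4.3. Black hub 44 mm across, its top 95 mm above the table, with one red lever. It stays where it is left (about 1.2 N at its end moves it)
- pointer_tip (a point): middle of the upper edge of the red lever's outer end, 67 mm from the knob's axis, 87 mm above the table; moves with the knob. The lever is 12 mm wide and 24 mm high, its underside 63 mm above the table, and runs straight from the hub
- spool: bystander: loose spool of green filament lying flat, 110 mm across, 50 mm high; origin under its centre
- glue: bystander: loose upright white glue bottle with an orange cap, 54 mm across, 130 mm high; origin under its centre
- driver: bystander: loose screwdriver with a red handle lying flat, about 200 mm long; origin under its middle
Things that resemble listed ones, but are neither listed nor needed, are in the scene too. What is shaped like the gauge but green or pink is not meant.

How it is judged:
By the outcome, as a careful person would: the job done as asked, in the order asked, and still so for the second after the job is handed in, with the robot touching nothing.
It also fails if it takes over 64 s, if anything falls off the work surface, if the arm or the gripper's body presses on something with over 40 N, if the wrist force passes 120 N, or if a joint passes its speed limit or range.

## Working session

There is one attempt and no reset: what is moved stays moved. The work goes in short steps, Python scripts to look and compute and a tool call to move; the robot and the scene stay as the last step left them, time stands still between calls to the robot, and variables do not carry over. Pictures are saved under pics/ and viewed, at most 10 in all, crops included, and the job is handed in when it is done.

Besides the shell and the picture viewer there is one more tool, called after ">>>" in YAML: its name, and indented under it one key for each argument. drive_tool: Moves the arm, as the interface text tells. Its arguments: {"type":"object","properties":{"deltas":{"type":"array"},"jaw":{"type":"number"},"force":{"type":"number"}},"required":["deltas"]}

```bash
mkdir -p pics
cat > h.py <<'E'
import numpy as np, cv2
from station import manip, vision
def cam(n):
    m=vision.camera_model(n); K=np.array(m["camera_matrix"],float); R=cv2.Rodrigues(np.array(m["rvec"],float))[0]; t=np.array(m["tvec"],float).ravel(); return K,R,t
def ray(n,uv,c=None):
    K,R,t=c or cam(n); d=R.T@np.linalg.inv(K)@np.array([uv[0],uv[1],1.]); return -R.T@t, d/np.linalg.norm(d)
def plane(n,uv,z,c=None):
    o,d=ray(n,uv,c); return o+d*(z-o[2])/d[2]
def proj(n,p,c=None):
    K,R,t=c or cam(n); q=K@(R@np.array(p)+t); return q[:2]/q[2]
def tri(r1,r2):
    A=np.zeros((3,3));b=np.zeros(3)
    for o,d in (r1,r2):
        M=np.eye(3)-np.outer(d,d);A+=M;b+=M@o
    return np.linalg.solve(A,b)
def snap(n,f=None):
    im=vision.snapshot(n)[:,:,::-1].copy()
    if f: cv2.imwrite(f,im)
    return im
E
python3 - <<'E'
from h import *
s=manip.sense();print(s)
a=snap("scene");b=snap("side");c=snap("wrist")
np.savez("i0.npz",a=a,b=b,c=c)
cv2.imwrite("pics/a.png",cv2.resize(a,(800,500)));cv2.imwrite("pics/b.png",cv2.resize(b,(800,500)));cv2.imwrite("pics/c.png",c)
for n in("scene","side","wrist"):
    K,R,t=cam(n);print(n,K[0,0],-R.T@t,R[2])
E
```

```text
{'t': 0.0, 'q': array([ 9.81509392e-01,  5.28498995e-01,  1.43391115e+00, -2.09860791e-05,
        1.18139703e+00, -1.78537264e-01]), 'qd': array([-0.00250052, -0.00047974,  0.00123112,  0.00041602,  0.00053099,
        0.00034555]), 'tau': array([-5.89371175e-04, -4.42348838e+01, -1.78026152e+01, -1.82335521e-04,
        8.42597539e-03, -8.93291201e-06]), 'tcp_pos': array([0.24915212, 0.57240333, 0.23031064]), 'tool_rot': array([ 2.03930097e-01,  9.78984826e-01, -1.03029605e-03, -4.05729456e-04]), 'force': array([ 0.69915232,  0.0409955 , -0.6834376 ]), 'ft_torque': array([-0.02123   , -0.04275896,  0.02548926]), 'gripper_force': 0.0, 'finger_gap': 0.9975713300262758}
scene 383.4952960818291 [ 1.44653209 -0.6740638   0.99140754] [-0.67269863  0.44967646 -0.58759479]
side 429.4944783908827 [ 0.20677172 -1.07531803  0.9323407 ] [ 0.19614772  0.78596709 -0.5863291 ]
wrist 349.28224769190035 [0.19009546 0.59818363 0.37301608] [ 0.23558682 -0.10305535 -0.96637386]
```

View pics/a.png

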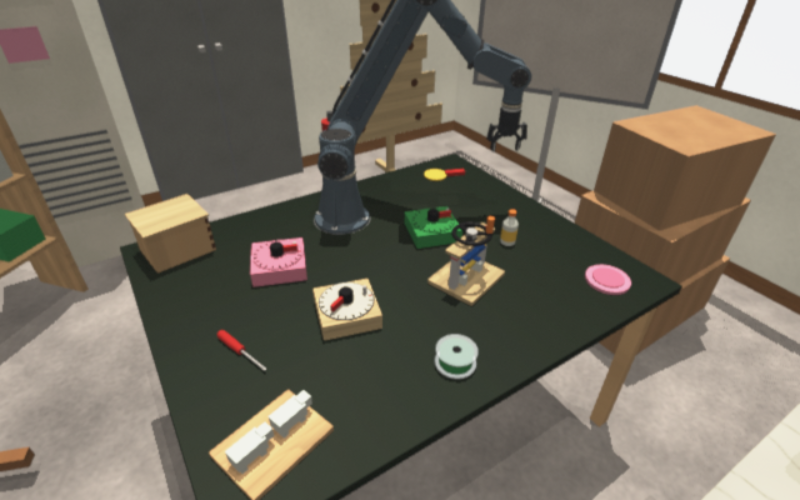

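View pics/b.png

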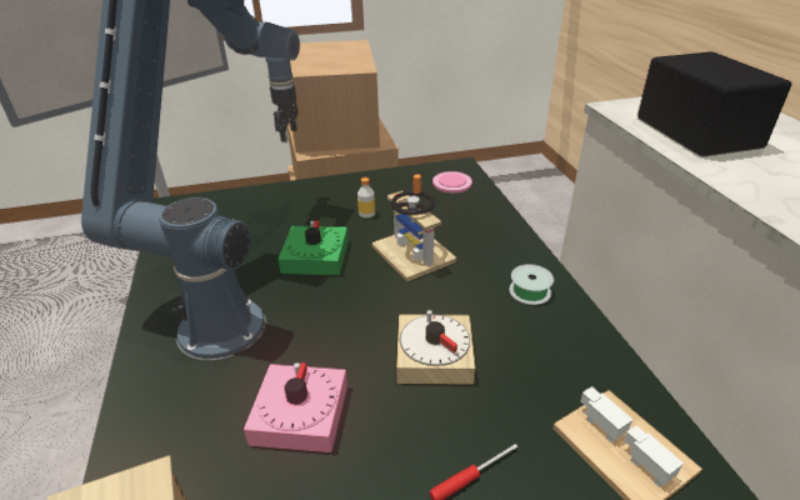

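The scene view shows the press wheel near (472,235) with its orange handle at (490,224) and the gauge at (347,300). In the side view the wheel is at (413,203), the handle at (417,183), the gauge at (436,340) and its pin at (430,315). I'll make enlarged crops next.

Run:
```python
from h import *
d=np.load("i0.npz");a,b=d["a"],d["b"]
def crop(im,x,y,w,h): return cv2.resize(im[y:y+h,x:x+w],(400,300),interpolation=cv2.INTER_CUBIC)
# scale 4: 100x75
m=np.vstack([np.hstack([crop(a,330,165,100,75),crop(b,285,132,100,75)]),np.hstack([crop(a,240,215,100,75),crop(b,305,240,100,75)])])
cv2.imwrite("pics/d.png",m)
for n,im in(("scene",a),("side",b)):
    h=cv2.cvtColor(im,cv2.COLOR_BGR2HSV)
    for nm,lo,hi in(("orange",(6,130,120),(16,255,255)),("red",(0,170,90),(5,255,255)),("red2",(174,170,90),(180,255,255))):
        k,l,s,c=cv2.connectedComponentsWithStats(cv2.inRange(h,lo,hi))
        print(n,nm,[(s[i].tolist(),c[i].round(1).tolist()) for i in range(1,k) if s[i,4]>6 and 150<s[i,0]<450 and s[i,1]>120])
```

```text
scene orange [([407, 167, 6, 6, 30], [409.5, 169.4]), ([389, 173, 7, 13, 56], [392.0, 178.4])]
scene red [([356, 135, 16, 5, 64], [364.0, 137.0]), ([352, 169, 9, 5, 31], [355.6, 170.6]), ([226, 196, 11, 5, 40], [231.4, 197.8]), ([265, 237, 10, 11, 46], [269.5, 242.1]), ([174, 264, 21, 19, 174], [183.6, 272.4])]
scene red2 []
side orange [([331, 139, 6, 16, 78], [333.1, 146.2]), ([289, 141, 7, 7, 37], [291.5, 144.3])]
side red [([251, 177, 4, 5, 16], [252.9, 179.1]), ([352, 267, 13, 14, 58], [358.3, 272.8]), ([238, 291, 7, 12, 44], [241.0, 296.2]), ([344, 372, 40, 28, 477], [363.3, 386.5])]
side red2 []
```

View pics/d.png

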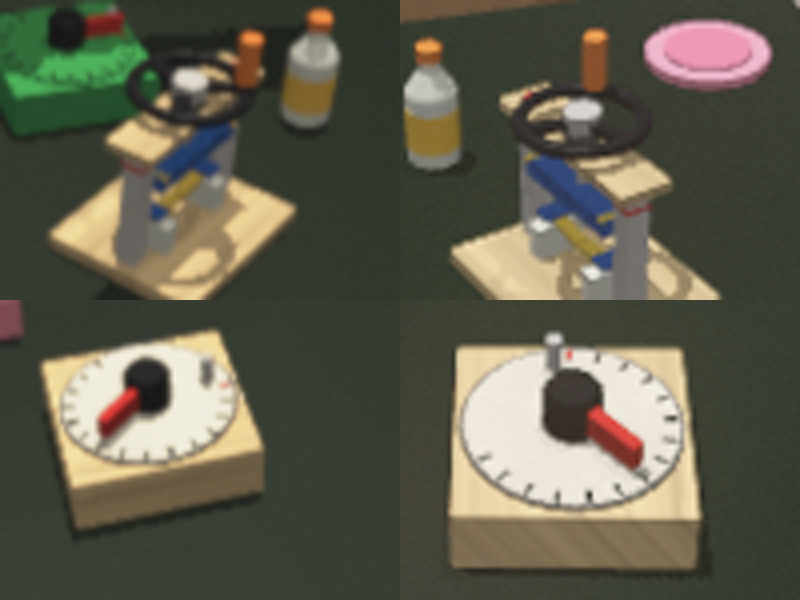

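The crops show the following (full-image pixels):

| Feature | Scene | Side |
|---|---|---|
| Wheel hub | (377.5,183) | (330.8,159.5) |
| Handle top | (393,174) | (333.8,140.5) |
| Red dot | not clear | (317.5,156) |
| Gauge hub top | (277,232.5) | (348,261) |
| Pin top | (292,230.5) | (343.5,249) |
| Lever end | (266,245) | (365,278) |

Run:
```python
from h import *
for n,a,b,z in(("hub",(377.5,183),(330.8,159.5),.19),("handle",(393,173.8),(333.8,140.5),.234),("ghub",(277,232.5),(348,260.8),.095),("pin",(292,230.5),(343.5,249.3),.086),("lever",(266,243),(364,277.),.087)):
    print(n,tri(ray("scene",a),ray("side",b)).round(4),plane("scene",a,z).round(4),plane("side",b,z).round(4))
print("dot",plane("side",(317.5,155.8),.163).round(4))
c=cam("wrist");s=manip.sense()
from scipy.spatial.transform import Rotation as Ro
Rt=Ro.from_quat(s["tool_rot"]).as_matrix();print(Rt.round(3))
K,R,t=c;print("cam in tool",(Rt.T@(-R.T@t-s["tcp_pos"])).round(4),(Rt.T@R.T).round(3))
```

```text
hub [0.5469 0.1708 0.19  ] [0.5405 0.1788 0.19  ] [0.546  0.1601 0.19  ]
handle [0.5727 0.2207 0.2314] [0.5724 0.2218 0.234 ] [0.5707 0.2103 0.234 ]
ghub [ 0.4878 -0.2311  0.0897] [ 0.4923 -0.2324  0.095 ] [ 0.4861 -0.2381  0.095 ]
pin [ 0.4934 -0.1722  0.0785] [ 0.5018 -0.1769  0.086 ] [ 0.4908 -0.1793  0.086 ]
lever [ 0.5132 -0.2904  0.0824] [ 0.513  -0.2867  0.087 ] [ 0.5118 -0.3018  0.087 ]
dot [0.5192 0.2436 0.163 ]
[[-0.917  0.399 -0.001]
 [ 0.399  0.917 -0.001]
 [ 0.    -0.002 -1.   ]]
cam in tool [ 0.0645 -0.0004 -0.1425] [[ 0.    -0.966 -0.257]
 [ 1.    -0.     0.001]
 [-0.001 -0.257  0.966]]
```

Coarse handle angle is about -48° from the dot, so roughly -7.1 rad. I'll move the wrist camera over the wheel.

>>> drive_tool:
  deltas:
    - [[-26,-18,-14,0],[-52,-37,-28,0],[-78,-56,-42,0],[-104,-75,-56,0],[-130,-93,-70,0]]

```text
t: 0.57
tcp_pos: [0.3317, 0.4342, 0.3015]
tool_rot: [0.204, 0.979, -0.001, -0.0]
force: [0.8, 0.9, 0.5]
finger_gap: 0.997
gripper_force: 0.0
```

>>> drive_tool:
  deltas:
    - [[-26,-18,0,0],[-52,-37,0,0],[-78,-56,0,0],[-104,-75,0,0],[-130,-93,0,0]]

```text
t: 0.98
tcp_pos: [0.4139, 0.297, 0.3012]
tool_rot: [0.204, 0.979, -0.0, -0.0]
force: [-0.2, 0.9, 0.3]
finger_gap: 1.003
gripper_force: 0.0
```

>>> drive_tool:
  deltas:
    - [[-26,-18,0,0],[-52,-37,0,0],[-78,-56,0,0],[-104,-75,0,0],[-130,-93,0,0]]

```text
t: 1.4
tcp_pos: [0.4959, 0.1599, 0.3011]
tool_rot: [0.204, 0.979, -0.0, -0.0]
force: [-0.4, 0.6, 0.7]
finger_gap: 1.005
gripper_force: 0.0
```

>>> drive_tool:
  deltas:
    - [[0,0,0,0.12],[0,0,0,0.24],[0,0,0,0.36],[0,0,0,0.48],[0,0,0,0.6]]

```text
t: 1.82
tcp_pos: [0.4955, 0.1612, 0.301]
tool_rot: [0.487, 0.873, -0.0, -0.0]
force: [-0.4, -0.2, 0.7]
finger_gap: 0.998
gripper_force: 0.0
```

>>> drive_tool:
  deltas:
    - [[0,0,0,0.12],[0,0,0,0.24],[0,0,0,0.36],[0,0,0,0.48],[0,0,0,0.6]]

```text
t: 2.23
tcp_pos: [0.4954, 0.1614, 0.301]
tool_rot: [0.723, 0.691, -0.0, -0.0]
force: [-0.5, -0.8, -0.2]
finger_gap: 1.0
gripper_force: 0.0
```

>>> drive_tool:
  deltas:
    - [[0,0,0,0.12],[0,0,0,0.24],[0,0,0,0.36],[0,0,0,0.48],[0,0,0,0.6]]

```text
t: 2.65
tcp_pos: [0.4954, 0.1614, 0.301]
tool_rot: [0.895, 0.446, -0.0, -0.0]
force: [-0.3, -0.4, -0.1]
finger_gap: 0.999
gripper_force: 0.0
```

>>> drive_tool:
  deltas:
    - [[0,0,0,0.12],[0,0,0,0.24],[0,0,0,0.36],[0,0,0,0.48],[0,0,0,0.6]]

```text
t: 3.07
tcp_pos: [0.4954, 0.1614, 0.301]
tool_rot: [0.987, 0.162, -0.0, -0.0]
force: [0.1, -0.5, -0.4]
finger_gap: 1.002
gripper_force: 0.0
```

>>> drive_tool:
  deltas:
    - [[0,0,0,0.1],[0,0,0,0.16],[0,0,0,0.16]]

```text
t: 3.32
tcp_pos: [0.4954, 0.1614, 0.301]
tool_rot: [0.996, 0.085, -0.0, 0.0]
force: [0.6, 0.0, -0.9]
finger_gap: 0.997
gripper_force: 0.0
```

Run:
```python
from h import *
s=manip.sense();print(s["t"],s["q"],s["tcp_pos"])
c=cam("wrist");w=snap("wrist","pics/e.png")
np.savez("w1.npz",w=w,K=c[0],R=c[1],t=c[2])
h=cv2.cvtColor(w,cv2.COLOR_BGR2HSV)
for nm,lo,hi in(("orange",(6,130,120),(16,255,255)),("red",(0,170,90),(5,255,255))):
    k,l,st,cc=cv2.connectedComponentsWithStats(cv2.inRange(h,lo,hi))
    print(nm,[(st[i].tolist(),cc[i].round(1).tolist()) for i in range(1,k) if st[i,4]>30])
```

```text
3.3167 [1.00360319e-01 3.06288110e-01 1.60122684e+00 1.40177740e-06
 1.23484750e+00 1.50131243e+00] [0.49538931 0.16144678 0.30102714]
orange [([225, 46, 47, 43, 530], [255.5, 70.3]), ([4, 148, 39, 29, 320], [29.8, 158.9])]
red [([198, 318, 18, 21, 211], [205.9, 328.0])]
```

View pics/e.png

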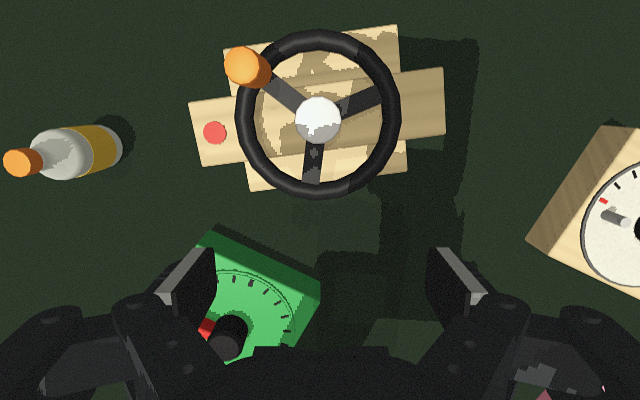

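The wrist view shows the hub top at about (318,120), the handle top at (247,66) and the red dot at (214.5,132).

Run:
```python
from h import *
d=np.load("w1.npz");w=d["w"];c=(d["K"],d["R"],d["t"])
h=cv2.cvtColor(w,cv2.COLOR_BGR2HSV)
def comp(m,near):
    k,l,s,cc=cv2.connectedComponentsWithStats(m)
    i=1+np.argmin([np.hypot(*(cc[j]-near))+ (1e3 if s[j,4]<60 else 0) for j in range(1,k)])
    p=np.argwhere(l==i)[:,::-1].astype(np.float32).reshape(-1,1,2)
    e=cv2.fitEllipse(cv2.convexHull(p.astype(np.int32)))
    return e,s[i]
print("hub",(e:=comp(cv2.inRange(h,(0,0,130),(180,60,255)),(318,120))))
hub=plane("wrist",e[0][0],.190,c)
print("dot",(e:=comp(cv2.inRange(h,(0,110,150),(6,255,255)),(214,132))))
dot=plane("wrist",e[0][0],.163,c)
print("handle top",(e:=comp(cv2.inRange(h,(10,110,200),(22,255,255)),(247,66))))
hd=plane("wrist",e[0][0],.234,c)
# rim outer ellipse
m=cv2.inRange(h,(0,0,0),(180,255,70));m[:, :]=m
print("hub",hub,"dot",dot,"handle",hd)
a=lambda v:np.degrees(np.arctan2(v[1],v[0]))
print(np.linalg.norm((dot-hub)[:2]),a(dot-hub),np.linalg.norm((hd-hub)[:2]),a(hd-hub))
# two-view heights with side/scene
for n,p,u,v in(("hub",e,(330.8,159.5),(0,0)),):pass
i=np.load("i0.npz")
for n,uvw,uvs in(("hub",proj("wrist",hub,c),(330.8,159.5)),("handle",e[0][0],(333.8,140.5))):
    print(n,tri(ray("w",uvw,c),ray("side",uvs)).round(4))
```

```text
hub (((317.3469543457031, 119.51243591308594), (46.16775894165039, 47.83622741699219), 179.25270080566406), array([ 294,   96,   47,   48, 1727], dtype=int32))
dot (((214.18411254882812, 132.42845153808594), (21.376344680786133, 23.228160858154297), 124.40560913085938), array([203, 122,  23,  22, 401], dtype=int32))
handle top (((241.02552795410156, 64.90239715576172), (34.14219665527344, 37.36381149291992), 156.10635375976562), array([ 224,   47,   35,   37, 1015], dtype=int32))
hub [0.54770032 0.17236175 0.19      ] dot [0.52262529 0.2513943  0.163     ] handle [0.57229892 0.21977765 0.234     ]
0.08291502139743019 107.60291764196452 0.0534168416327322 62.58044147542731
hub [0.5483 0.1721 0.183 ]
handle [0.5731 0.2209 0.2283]
```

The hub–dot distance (82.9 vs 83 mm) and the hub–handle distance (53.4 vs 54 mm) both agree with the text. The turn needed is +45° + 360° = 405° (7.07 rad). Next I move over the handle and down.

>>> drive_tool:
  deltas:
    - [[22,-11,0,0],[43,-22,0,0],[65,-34,0,0],[86,-45,0,0],[86,-45,0,0]]

```text
t: 3.78
tcp_pos: [0.5761, 0.2226, 0.3009]
tool_rot: [0.996, 0.087, 0.002, -0.001]
force: [-0.6, -0.3, -0.3]
finger_gap: 1.001
gripper_force: 0.0
```

>>> drive_tool:
  deltas:
    - [[0,0,25,0],[0,0,50,0],[0,0,75,0],[0,0,101,0],[0,0,101,0]]

```text
t: 4.2
tcp_pos: [0.5684, 0.2193, 0.1949]
tool_rot: [0.996, 0.086, -0.006, 0.001]
force: [-0.6, -1.2, -1.0]
finger_gap: 0.999
gripper_force: 0.0
```

>>> drive_tool:
  deltas:
    - [[0,0,0,0],[0,0,0,0],[0,0,0,0],[0,0,0,0],[0,0,0,0]]
  jaw: 10
  force: 20

```text
t: 4.62
tcp_pos: [0.5736, 0.2206, 0.2019]
tool_rot: [0.996, 0.085, 0.001, -0.0]
force: [-0.1, -0.7, -0.6]
finger_gap: 0.297
gripper_force: 0.0
```

>>> drive_tool:
  deltas:
    - [[0,0,0,0],[0,0,0,0],[0,0,0,0],[0,0,0,0],[0,0,0,0]]

```text
t: 5.03
tcp_pos: [0.5735, 0.2205, 0.2018]
tool_rot: [0.996, 0.085, 0.001, -0.0]
force: [-0.5, 0.1, 6.5]
finger_gap: 0.254
gripper_force: 21.0
```

>>> drive_tool:
  deltas:
    - [[-5.4,-3.6,0,-0.12],[-11.2,-6.5,0,-0.24],[-17.3,-8.7,0,-0.36],[-23.6,-10.2,0,-0.48],[-30.0,-10.9,0,-0.6]]

```text
t: 5.45
tcp_pos: [0.5418, 0.2271, 0.2018]
tool_rot: [0.926, 0.378, 0.002, -0.001]
force: [-1.2, 1.1, 6.7]
finger_gap: 0.251
gripper_force: 21.1
```

>>> drive_tool:
  deltas:
    - [[-5.4,-3.6,0,-0.12],[-11.2,-6.5,0,-0.24],[-17.3,-8.7,0,-0.36],[-23.6,-10.2,0,-0.48],[-30.0,-10.9,0,-0.6]]

```text
t: 5.87
tcp_pos: [0.5118, 0.2146, 0.2018]
tool_rot: [0.773, 0.635, 0.001, -0.001]
force: [-2.8, 3.4, 7.6]
finger_gap: 0.251
gripper_force: 21.3
```

Tracking well with low forces, so I continue (four more calls in this grip).

>>> drive_tool:
  deltas:
    - [[-5.4,-3.6,0,-0.12],[-11.2,-6.5,0,-0.24],[-17.3,-8.7,0,-0.36],[-23.6,-10.2,0,-0.48],[-30.0,-10.9,0,-0.6]]

```text
t: 6.28
tcp_pos: [0.494, 0.1871, 0.2017]
tool_rot: [0.55, 0.835, 0.001, -0.001]
force: [-5.0, 3.8, 10.2]
finger_gap: 0.248
gripper_force: 21.6
```

>>> drive_tool:
  deltas:
    - [[-5.4,-3.6,0,-0.12],[-11.2,-6.5,0,-0.24],[-17.3,-8.7,0,-0.36],[-23.6,-10.2,0,-0.48],[-30.0,-10.9,0,-0.6]]

```text
t: 6.7
tcp_pos: [0.495, 0.1544, 0.2017]
tool_rot: [0.278, 0.96, 0.0, -0.002]
force: [-5.8, 0.7, 12.4]
finger_gap: 0.246
gripper_force: 21.7
```

>>> drive_tool:
  deltas:
    - [[-5.4,-3.6,0,-0.12],[-11.2,-6.5,0,-0.24],[-17.3,-8.7,0,-0.36],[-23.6,-10.2,0,-0.48],[-30.0,-10.9,0,-0.6]]

```text
t: 7.12
tcp_pos: [0.5144, 0.1281, 0.2017]
tool_rot: [-0.018, 1.0, -0.0, -0.002]
force: [-6.0, -0.3, 11.4]
finger_gap: 0.249
gripper_force: 21.7
```

>>> drive_tool:
  deltas:
    - [[-5.4,-3.6,0,-0.12],[-11.2,-6.5,0,-0.24],[-17.3,-8.7,0,-0.36],[-23.6,-10.2,0,-0.48],[-30.0,-10.9,0,-0.6]]

```text
t: 7.53
tcp_pos: [0.5453, 0.1175, 0.2017]
tool_rot: [-0.313, 0.95, -0.0, -0.002]
force: [-5.7, -3.0, 11.4]
finger_gap: 0.252
gripper_force: 21.6
```

Run:
```python
from h import *
s=manip.sense();print(s["q"].round(3),s["tcp_pos"],s["tool_rot"])
v=s["tcp_pos"][:2]-[.5477,.1724];print(np.hypot(*v),np.degrees(np.arctan2(v[1],v[0])))
```

```text
[ 1.300e-02  4.760e-01  1.631e+00 -2.000e-03  1.037e+00 -2.193e+00] [0.54529493 0.1175009  0.20173907] [-3.12941586e-01  9.49770247e-01 -4.80522191e-04 -1.95219955e-03]
0.05495175766959167 -92.50846140623854
```

Release, turn the tool half a turn around the handle, and regrip.

>>> drive_tool:
  deltas:
    - [[0,0,0,0],[0,0,0,0],[0,0,0,0],[0,0,0,0],[0,0,0,0]]
  jaw: 70

```text
t: 7.95
tcp_pos: [0.5466, 0.1186, 0.2]
tool_rot: [-0.309, 0.951, 0.0, -0.0]
force: [0.4, 0.0, 0.1]
finger_gap: 0.822
gripper_force: 0.0
```

>>> drive_tool:
  deltas:
    - [[0,0,0,0.12],[0,0,0,0.24],[0,0,0,0.36],[0,0,0,0.48],[0,0,0,0.6]]

```text
t: 8.37
tcp_pos: [0.5467, 0.1186, 0.2001]
tool_rot: [-0.011, 1.0, 0.0, -0.0]
force: [0.6, -0.3, -0.4]
finger_gap: 0.821
gripper_force: 0.0
```

>>> drive_tool:
  deltas:
    - [[0,0,0,0.12],[0,0,0,0.24],[0,0,0,0.36],[0,0,0,0.48],[0,0,0,0.6]]

```text
t: 8.78
tcp_pos: [0.5467, 0.1186, 0.2001]
tool_rot: [0.285, 0.959, -0.0, -0.0]
force: [0.6, -0.3, -0.2]
finger_gap: 0.821
gripper_force: 0.0
```

>>> drive_tool:
  deltas:
    - [[0,0,0,0.12],[0,0,0,0.24],[0,0,0,0.36],[0,0,0,0.48],[0,0,0,0.6]]

```text
t: 9.2
tcp_pos: [0.5467, 0.1186, 0.2001]
tool_rot: [0.555, 0.832, -0.0, -0.0]
force: [-1.1, 0.3, 0.2]
finger_gap: 0.819
gripper_force: 0.0
```

>>> drive_tool:
  deltas:
    - [[0,0,0,0.12],[0,0,0,0.24],[0,0,0,0.36],[0,0,0,0.48],[0,0,0,0.6]]

```text
t: 9.62
tcp_pos: [0.5467, 0.1186, 0.2001]
tool_rot: [0.776, 0.631, -0.0, -0.0]
force: [0.1, 0.1, 0.1]
finger_gap: 0.821
gripper_force: 0.0
```

>>> drive_tool:
  deltas:
    - [[0,0,0,0.12],[0,0,0,0.24],[0,0,0,0.36],[0,0,0,0.48],[0,0,0,0.6]]

```text
t: 10.03
tcp_pos: [0.5467, 0.1186, 0.2001]
tool_rot: [0.928, 0.373, -0.0, -0.0]
force: [-0.4, -0.1, -0.1]
finger_gap: 0.82
gripper_force: 0.0
```

>>> drive_tool:
  deltas:
    - [[0,0,0,0.07],[0,0,0,0.14],[0,0,0,0.14]]

```text
t: 10.28
tcp_pos: [0.5467, 0.1186, 0.2001]
tool_rot: [0.951, 0.309, -0.0, -0.0]
force: [0.2, -0.5, 0.7]
finger_gap: 0.821
gripper_force: 0.0
```

>>> drive_tool:
  deltas:
    - [[0,0,0,0],[0,0,0,0],[0,0,0,0],[0,0,0,0],[0,0,0,0]]
  jaw: 10
  force: 20

```text
t: 10.7
tcp_pos: [0.5471, 0.1181, 0.2004]
tool_rot: [0.951, 0.31, 0.0, 0.0]
force: [1.1, -1.6, 0.5]
finger_gap: 0.251
gripper_force: 22.1
```

>>> drive_tool:
  deltas:
    - [[0,0,0,0],[0,0,0,0],[0,0,0,0],[0,0,0,0]]

```text
t: 11.03
tcp_pos: [0.5471, 0.1181, 0.2004]
tool_rot: [0.951, 0.31, 0.0, 0.0]
force: [0.4, -1.6, -0.3]
finger_gap: 0.25
gripper_force: 22.1
```

>>> drive_tool:
  deltas:
    - [[5.4,3.6,0,-0.12],[11.2,6.5,0,-0.24],[17.3,8.7,0,-0.36],[23.6,10.2,0,-0.48],[30.0,10.9,0,-0.6]]

```text
t: 11.45
tcp_pos: [0.5778, 0.1277, 0.2004]
tool_rot: [0.815, 0.579, 0.0, -0.0]
force: [-1.2, -0.7, 1.2]
finger_gap: 0.249
gripper_force: 22.2
```

>>> drive_tool:
  deltas:
    - [[5.4,3.6,0,-0.12],[11.2,6.5,0,-0.24],[17.3,8.7,0,-0.36],[23.6,10.2,0,-0.48],[30.0,10.9,0,-0.6]]

```text
t: 11.87
tcp_pos: [0.5977, 0.153, 0.2004]
tool_rot: [0.607, 0.794, 0.0, -0.001]
force: [-1.1, -0.0, 2.4]
finger_gap: 0.249
gripper_force: 22.3
```

>>> drive_tool:
  deltas:
    - [[5.4,3.6,0,-0.12],[11.2,6.5,0,-0.24],[17.3,8.7,0,-0.36],[23.6,10.2,0,-0.48],[30.0,10.9,0,-0.6]]

```text
t: 12.28
tcp_pos: [0.5998, 0.1849, 0.2004]
tool_rot: [0.345, 0.938, 0.0, -0.001]
force: [-2.1, -0.3, 1.6]
finger_gap: 0.251
gripper_force: 22.3
```

>>> drive_tool:
  deltas:
    - [[5.4,3.6,0,-0.12],[11.2,6.5,0,-0.24],[17.3,8.7,0,-0.36],[23.6,10.2,0,-0.48],[30.0,10.9,0,-0.6]]

```text
t: 12.7
tcp_pos: [0.5836, 0.2125, 0.2004]
tool_rot: [0.053, 0.999, 0.0, -0.001]
force: [-3.2, -1.5, 2.9]
finger_gap: 0.252
gripper_force: 22.4
```

>>> drive_tool:
  deltas:
    - [[5.4,3.6,0,-0.12],[11.2,6.5,0,-0.24],[17.3,8.7,0,-0.36],[23.6,10.2,0,-0.48],[30.0,10.9,0,-0.6]]

```text
t: 13.12
tcp_pos: [0.5547, 0.2262, 0.2004]
tool_rot: [-0.245, 0.97, 0.001, -0.001]
force: [-3.2, -1.4, 4.1]
finger_gap: 0.25
gripper_force: 22.4
```

Run:
```python
from h import *
s=manip.sense();print(s["q"].round(3),s["tcp_pos"],s["tool_rot"])
v=s["tcp_pos"][:2]-[.5477,.1724];r=np.hypot(*v);th=np.arctan2(v[1],v[0]);print(r,np.degrees(th))
x,y=s["tool_rot"][:2];yaw=2*np.arctan2(y,x);R=np.array([[np.cos(yaw),np.sin(yaw)],[np.sin(yaw),-np.cos(yaw)]])
T=np.radians(107.6); tot=T-th
for f in np.linspace(.2,1,5):
    p=r*np.array([np.cos(th+f*tot),np.sin(th+f*tot)])-v; print((R.T@p*1e3).round(1),-f*tot)
```

```text
[ 2.000e-01  5.300e-01  1.529e+00  1.000e-03  1.085e+00 -1.865e+00] [0.55467364 0.22620222 0.20038276] [-2.44728383e-01  9.69590404e-01  5.33569295e-04 -1.47719850e-03]
0.05425228344780908 82.6147152674238
[4.  2.6] -0.0872150966263451
[8.1 4.8] -0.1744301932526902
[12.5  6.7] -0.26164528987903535
[17.   8.2] -0.3488603865053804
[21.6  9.3] -0.4360754831317255
```

>>> drive_tool:
  deltas:
    - [[5.1,3.3,0,-0.11],[10.3,5.9,0,-0.22],[15.8,7.9,0,-0.33],[21.6,9.3,0,-0.436],[21.6,9.3,0,-0.436]]

```text
t: 13.53
tcp_pos: [0.5309, 0.2243, 0.2004]
tool_rot: [-0.447, 0.894, 0.001, -0.001]
force: [-3.0, 1.6, 1.6]
finger_gap: 0.249
gripper_force: 22.3
```

>>> drive_tool:
  deltas:
    - [[0,0,0,0],[0,0,0,0],[0,0,0,0],[0,0,0,0]]
  jaw: 85

```text
t: 13.87
tcp_pos: [0.5335, 0.2239, 0.2002]
tool_rot: [-0.446, 0.895, -0.0, 0.0]
force: [-0.5, -0.3, 0.3]
finger_gap: 0.803
gripper_force: 0.0
```

>>> drive_tool:
  deltas:
    - [[0,0,-25,0],[0,0,-50,0],[0,0,-75,0],[0,0,-100,0],[0,0,-120,0]]

```text
t: 14.28
tcp_pos: [0.5338, 0.224, 0.3223]
tool_rot: [-0.446, 0.895, -0.0, 0.001]
force: [0.7, 0.9, 0.1]
finger_gap: 0.995
gripper_force: 0.0
```

Run:
```python
from h import *
s=manip.sense();print(s["q"].round(3),s["tcp_pos"],s["tool_rot"])
x,y=s["tool_rot"][:2];yaw=2*np.arctan2(y,x);R=np.array([[np.cos(yaw),np.sin(yaw)],[np.sin(yaw),-np.cos(yaw)]])
print(np.degrees(yaw), "cam at",-cam("wrist")[1].T@cam("wrist")[2], "hub px",proj("wrist",(.5477,.1724,.19)),"handle px",proj("wrist",(.5314,.2239,.234)),"dot",proj("wrist",(.5226,.2514,.163)))
```

```text
[ 0.204  0.372  1.437  0.     1.331 -2.291] [0.53375088 0.22397795 0.3222831 ] [-4.45886315e-01  8.95088924e-01 -2.18115602e-04  1.07934722e-03]
232.96015240589338 cam at [0.49464175 0.17132221 0.46462716] hub px [267.43798693 144.33439359] handle px [324.03289852 197.86987456] dot [349.62863367 194.55429035]
```

Run:
```python
from h import *
c=cam("wrist");w=snap("wrist")
h=cv2.cvtColor(w,cv2.COLOR_BGR2HSV)
def comp(m,near):
    k,l,s,cc=cv2.connectedComponentsWithStats(m)
    i=1+np.argmin([np.hypot(*(cc[j]-near))+ (1e3 if s[j,4]<60 else 0) for j in range(1,k)])
    p=np.argwhere(l==i)[:,::-1]
    return cv2.fitEllipse(cv2.convexHull(p.astype(np.int32).reshape(-1,1,2)))
hub=plane("w",(e1:=comp(cv2.inRange(h,(0,0,130),(180,60,255)),(267,144)))[0],.19,c)
dot=plane("w",(e2:=comp(cv2.inRange(h,(0,110,130),(6,255,255)),(350,195)))[0],.163,c)
hd=plane("w",(e3:=comp(cv2.inRange(h,(10,110,200),(22,255,255)),(324,198)))[0],.234,c)
a=lambda v:(np.linalg.norm(v[:2]),np.degrees(np.arctan2(v[1],v[0])))
print(e1,e2,e3);print(hub,dot,hd,a(dot-hub),a(hd-hub))
b=snap("side");cc=cv2.resize(b[132:207,285:385],(800,600),interpolation=cv2.INTER_CUBIC)
cv2.imwrite("pics/f.png",np.hstack([cv2.resize(w[60:260,160:426],(400,300)),cv2.resize(cc,(400,300))]))
```

```text
((267.38079833984375, 143.57037353515625), (41.30230712890625, 43.72392272949219), 150.32273864746094) ((349.77264404296875, 195.0169219970703), (18.647659301757812, 19.554719924926758), 72.56927490234375) ((324.1053466796875, 197.6863555908203), (27.13714599609375, 28.494110107421875), 90.25455474853516)
[0.54735786 0.17191115 0.19      ] [0.52274762 0.25182509 0.163     ] [0.53128205 0.22382547 0.234     ] (np.float64(0.08361758894019224), np.float64(107.11670581443795)) (np.float64(0.05434637781122425), np.float64(107.2056837950005))
```

View pics/f.png

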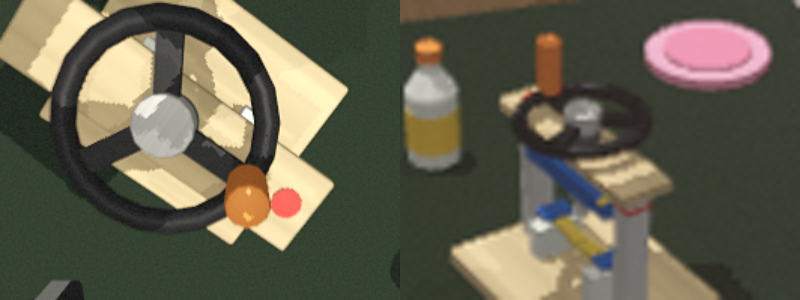

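The handle is at 107.2° against the dot at 107.1°, and the blue crosshead is up at the red bands (side view). The wheel is done, so I move to the gauge.

>>> drive_tool:
  deltas:
    - [[0,0,0,0.12],[0,0,0,0.24],[0,0,0,0.36],[0,0,0,0.48],[0,0,0,0.6]]

```text
t: 14.8
tcp_pos: [0.5326, 0.2237, 0.3188]
tool_rot: [-0.159, 0.987, -0.0, -0.001]
force: [-0.0, 0.4, 0.1]
finger_gap: 0.998
gripper_force: 0.0
```

>>> drive_tool:
  deltas:
    - [[0,0,0,0.12],[0,0,0,0.24],[0,0,0,0.36],[0,0,0,0.48],[0,0,0,0.6]]
  jaw: 0

```text
t: 15.22
tcp_pos: [0.5326, 0.2237, 0.3187]
tool_rot: [0.14, 0.99, -0.0, -0.001]
force: [0.1, 0.7, -0.0]
finger_gap: 0.292
gripper_force: 0.0
```

>>> drive_tool:
  deltas:
    - [[0,0,0,0.12],[0,0,0,0.24],[0,0,0,0.36],[0,0,0,0.48],[0,0,0,0.6]]

```text
t: 15.63
tcp_pos: [0.5326, 0.2237, 0.3187]
tool_rot: [0.427, 0.904, -0.001, -0.001]
force: [0.2, 0.1, 1.3]
finger_gap: -0.0
gripper_force: 0.0
```

>>> drive_tool:
  deltas:
    - [[-24,-25,0,0],[-48,-50,0,0],[-72,-75,0,0],[-96,-100,0,0],[-120,-125,0,0]]

```text
t: 16.05
tcp_pos: [0.5131, 0.0503, 0.319]
tool_rot: [0.424, 0.906, -0.0, -0.001]
force: [-0.0, 0.1, -0.4]
finger_gap: -0.0
gripper_force: 0.0
```

>>> drive_tool:
  deltas:
    - [[-24,-25,0,0],[-48,-50,0,0],[-72,-75,0,0],[-96,-100,0,0],[-120,-125,0,0]]

```text
t: 16.47
tcp_pos: [0.4942, -0.1221, 0.3191]
tool_rot: [0.424, 0.906, 0.0, -0.001]
force: [-0.3, 0.1, -0.4]
finger_gap: -0.0
gripper_force: 0.0
```

>>> drive_tool:
  deltas:
    - [[-24,-25,16,0],[-48,-50,32,0],[-72,-75,48,0],[-96,-100,64,0],[-120,-125,80,0]]

```text
t: 16.88
tcp_pos: [0.4751, -0.2942, 0.2383]
tool_rot: [0.424, 0.906, 0.0, -0.001]
force: [0.1, 0.4, -0.6]
finger_gap: -0.003
gripper_force: 0.0
```

>>> drive_tool:
  deltas:
    - [[0,0,0,0.12],[0,0,0,0.24],[0,0,0,0.36],[0,0,0,0.48],[0,0,0,0.6]]

```text
t: 17.3
tcp_pos: [0.4754, -0.2927, 0.2387]
tool_rot: [0.675, 0.738, 0.0, -0.001]
force: [-0.6, 0.1, 0.8]
finger_gap: 0.001
gripper_force: 0.0
```

>>> drive_tool:
  deltas:
    - [[0,0,0,0.12],[0,0,0,0.24],[0,0,0,0.36],[0,0,0,0.48],[0,0,0,0.6]]

```text
t: 17.72
tcp_pos: [0.4755, -0.2925, 0.2389]
tool_rot: [0.863, 0.506, -0.0, -0.001]
force: [-0.8, 0.6, -0.2]
finger_gap: 0.002
gripper_force: 0.0
```

>>> drive_tool:
  deltas:
    - [[0,0,0,0.12],[0,0,0,0.24],[0,0,0,0.36],[0,0,0,0.48],[0,0,0,0.6]]

```text
t: 18.13
tcp_pos: [0.4755, -0.2925, 0.2389]
tool_rot: [0.974, 0.228, -0.001, -0.001]
force: [0.3, -0.6, -0.8]
finger_gap: 0.003
gripper_force: 0.0
```

>>> drive_tool:
  deltas:
    - [[0,0,0,0.047],[0,0,0,0.047],[0,0,0,0.047]]

```text
t: 18.38
tcp_pos: [0.4757, -0.2926, 0.2393]
tool_rot: [0.978, 0.209, -0.0, -0.001]
force: [0.2, -0.5, -0.3]
finger_gap: 0.001
gripper_force: 0.0
```

Run:
```python
from h import *
s=manip.sense();print(s["t"],s["q"].round(3),s["tcp_pos"],s["tool_rot"].round(3))
c=cam("wrist");w=snap("wrist","pics/g.png");np.savez("w2.npz",w=w,K=c[0],R=c[1],t=c[2])
```

```text
18.3833 [-0.752  0.429  1.591  0.     1.123  0.398] [ 0.47566573 -0.29257077  0.23928232] [ 0.978  0.209 -0.    -0.001]
```

View pics/g.png

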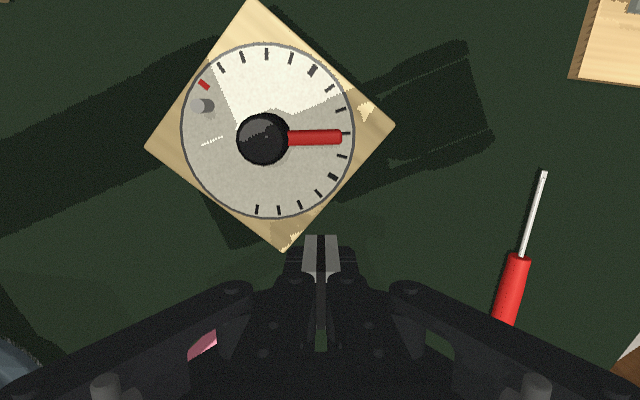

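In the wrist view the gauge hub top is at (263,139), the red lever end at (342,137), the pin at (200,106) and the zero mark at (204,85). The shut fingers sit at (320,240).

Run:
```python
from h import *
d=np.load("w2.npz");w=d["w"];c=(d["K"],d["R"],d["t"])
h=cv2.cvtColor(w,cv2.COLOR_BGR2HSV)
m=cv2.inRange(h,(0,130,80),(6,255,255))|cv2.inRange(h,(174,130,80),(180,255,255))
k,l,s,cc=cv2.connectedComponentsWithStats(m)
for i in range(1,k):
    if s[i,4]>30: print(s[i],cc[i].round(1))
blk=cv2.inRange(h,(0,0,0),(180,255,45));blk[:, :225]=0;blk[:100]=0;blk[180:]=0;blk[:,300:]=0
k,l,s2,c2=cv2.connectedComponentsWithStats(blk);i=1+np.argmax(s2[1:,4]);print("hub",s2[i],c2[i])
hub=plane("w",(263,139),.095,c);print("hub",hub)
tip=plane("w",(342,136.5),.087,c);zm=plane("w",(204,85),.058,c);pin=plane("w",(200,106),.086,c)
a=lambda v:(np.linalg.norm(v[:2]),np.degrees(np.arctan2(v[1],v[0])))
print(tip,a(tip-hub),zm,a(zm-hub),pin,a(pin-hub))
# dial centre from opposite extents
print([plane("w",p,.058,c).round(4) for p in((181,131),(355,131),(268,43),(268,218))])
print("height check",tri(ray("w",(263,139),c),ray("side",(348.2,260.8))), tri(ray("w",(342,136.5),c),ray("side",(364.5,278))))
```

```text
[198  79  12  11  62] [203.4  84.1]
[287 129  55  17 814] [314.  136.9]
[ 491  253   41   73 1676] [511.  288.4]
hub [ 236  113   53   53 1679] [264.72304943 140.86420488]
hub [ 0.48958201 -0.2351345   0.095     ]
[ 0.51723737 -0.29374956  0.087     ] (np.float64(0.06481160754200599), np.float64(-64.74144397880846)) [ 0.50637377 -0.16581213  0.058     ] (np.float64(0.07132709707581532), np.float64(76.38367173221027)) [ 0.49197019 -0.17697352  0.086     ] (np.float64(0.05820999382877198), np.float64(87.64866838351392))
[array([ 0.4597, -0.1598,  0.058 ]), array([ 0.5248, -0.3051,  0.058 ]), array([ 0.5615, -0.2047,  0.058 ]), array([ 0.4144, -0.2638,  0.058 ])]
height check [ 0.48845908 -0.23442258  0.09087408] [ 0.5163652  -0.29480299  0.07497861]
```

Gauge axis is about (0.4898,-0.2345), the zero direction about 76° and the lever at -64.7°, so roughly 141° counter-clockwise. I'll lower behind the lever, with 20 mm clearance to its face.

>>> drive_tool:
  deltas:
    - [[0,3,34,-0.02],[0,3,68,-0.02],[0,3,102,-0.02],[0,3,136,-0.02],[0,3,171,-0.02]]

```text
t: 18.85
tcp_pos: [0.4774, -0.2957, 0.068]
tool_rot: [0.976, 0.219, 0.0, 0.0]
force: [0.2, -0.7, -0.3]
finger_gap: 0.003
gripper_force: 0.0
```

>>> drive_tool:
  deltas:
    - [[6,0,0,0],[12,0,0,0],[17,0,0,0],[17,0,0,0]]

```text
t: 19.18
tcp_pos: [0.4952, -0.2891, 0.0718]
tool_rot: [0.976, 0.219, 0.002, 0.002]
force: [0.4, 0.2, -0.3]
finger_gap: -0.001
gripper_force: 0.0
```

>>> drive_tool:
  deltas:
    - [[6.1,2,0,-0.12],[12.5,3.3,0,-0.24],[18.9,3.8,0,-0.36],[25.4,3.6,0,-0.48],[31.7,2.6,0,-0.6]]

```text
t: 19.6
tcp_pos: [0.5235, -0.2779, 0.072]
tool_rot: [0.866, 0.5, 0.0, 0.002]
force: [-1.5, -0.8, -0.9]
finger_gap: 0.003
gripper_force: 0.7
```

```bash
cat > lv.py <<'E'
from h import *
def lever(save=None):
    s=manip.sense();c=cam("wrist");w=snap("wrist",save)
    h=cv2.cvtColor(w,cv2.COLOR_BGR2HSV)
    m=cv2.inRange(h,(0,130,60),(6,255,255))|cv2.inRange(h,(174,130,60),(180,255,255))
    G=np.array([.4898,-.2345])
    x,y=s["tool_rot"][:2];yaw=2*np.arctan2(y,x);T=np.array([[np.cos(yaw),np.sin(yaw)],[np.sin(yaw),-np.cos(yaw)]])
    print("t",s["t"],"q6",s["q"][5].round(2),"tcp",s["tcp_pos"].round(4),"yaw",np.degrees(yaw).round(1),"TCP rel G in tool mm",(T.T@(s["tcp_pos"][:2]-G)*1e3).round(1),"F tool",(T.T@s["force"][:2]).round(2))
    k,l,st,cc=cv2.connectedComponentsWithStats(m)
    for i in range(1,k):
        if st[i,4]<100: continue
        p=np.argwhere(l==i)[:,::-1]; P=np.array([plane("w",q,.087,c)[:2] for q in p])
        r=np.linalg.norm(P-G,axis=1)
        if r.max()>.1: continue
        q=P.mean(0)-G; r_=cv2.minAreaRect((P*1e4).astype(np.float32))
        v,_=np.linalg.eigh(np.cov((P).T)),0; e=v[1][:,1]; e=e if e@q>0 else -e
        print("red",len(p),st[i][:4],"angle",np.degrees(np.arctan2(q[1],q[0])).round(1),"axis",np.degrees(np.arctan2(e[1],e[0])).round(1),"rmax",r.max())
if __name__=="__main__":
    import sys; lever(sys.argv[1] if len(sys.argv)>1 else None)
E
python3 lv.py
```

```text
t 19.6 q6 -0.15 tcp [ 0.5235 -0.2779  0.072 ] yaw 60.0 TCP rel G in tool mm [-20.7  50.9] F tool [-1.42 -0.95]
red 232 [138  29  17  28] angle 66.7 axis 74.9 rmax 0.0682519097331894
red 4597 [237 197 117  46] angle -29.3 axis -33.3 rmax 0.06428084031764875
```

Pushing works (lever now about -30°, force 1.4 N).

>>> drive_tool:
  deltas:
    - [[6.1,2,0,-0.12],[12.5,3.3,0,-0.24],[18.9,3.8,0,-0.36],[25.4,3.6,0,-0.48],[31.7,2.6,0,-0.6]]

```text
t: 20.07
tcp_pos: [0.5424, -0.2524, 0.072]
tool_rot: [0.681, 0.732, 0.0, 0.003]
force: [0.4, -1.7, 0.8]
finger_gap: -0.004
gripper_force: 0.7
```

>>> drive_tool:
  deltas:
    - [[6.1,2,0,-0.12],[12.5,3.3,0,-0.24],[18.9,3.8,0,-0.36],[25.4,3.6,0,-0.48],[31.7,2.6,0,-0.6]]

```text
t: 20.48
tcp_pos: [0.544, -0.2207, 0.0722]
tool_rot: [0.434, 0.901, -0.0, 0.004]
force: [2.0, -0.7, -0.4]
finger_gap: 0.0
gripper_force: 0.8
```

>>> drive_tool:
  deltas:
    - [[6.1,2,0,-0.12],[12.5,3.3,0,-0.24],[18.9,3.8,0,-0.36],[18.9,3.8,0,-0.36]]

```text
t: 20.82
tcp_pos: [0.5336, -0.202, 0.0718]
tool_rot: [0.267, 0.964, -0.0, 0.002]
force: [-0.6, 0.3, -0.4]
finger_gap: -0.001
gripper_force: 0.0
```

```bash
python3 lv.py pics/i.png
```

```text
t 20.8167 q6 -1.59 tcp [ 0.5336 -0.202   0.0718] yaw 149.0 TCP rel G in tool mm [-20.8  50.4] F tool [ 0.73 -0.04]
red 235 [349 147  23  16] angle 80.3 axis 75.4 rmax 0.0734902159580163
red 4619 [243 192 118  52] angle 60.2 axis 51.9 rmax 0.06561372922010057
```

View pics/i.png

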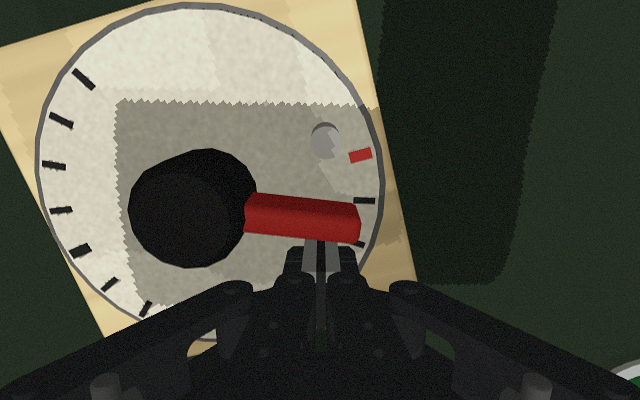

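The lever (245–360, 195–243) is about 16° short of the zero mark at (360,155). The pin top is at (325,130). I'll creep from here.

>>> drive_tool:
  deltas:
    - [[3,1,0,-0.06],[6.1,2,0,-0.12],[9.2,2.7,0,-0.18],[9.2,2.7,0,-0.18]]

```text
t: 21.2
tcp_pos: [0.5268, -0.1957, 0.0706]
tool_rot: [0.181, 0.983, -0.0, 0.001]
force: [1.2, 0.2, 0.7]
finger_gap: -0.002
gripper_force: 0.3
```

```bash
python3 lv.py
```

```text
t 21.2 q6 -1.76 tcp [ 0.5268 -0.1957  0.0706] yaw 159.1 TCP rel G in tool mm [-20.7  49.5] F tool [-1.03  0.65]
red 229 [357 177  22  12] angle 82.0 axis 75.1 rmax 0.07249024495149191
red 4685 [246 193 120  52] angle 70.3 axis 61.9 rmax 0.06623200268195119
```

>>> drive_tool:
  deltas:
    - [[0.5,0.2,0,-0.01],[1,0.4,0,-0.02],[1.5,0.5,0,-0.03],[2,0.7,0,-0.04]]

```text
t: 21.58
tcp_pos: [0.5245, -0.1941, 0.0694]
tool_rot: [0.16, 0.987, -0.0, 0.0]
force: [1.7, -0.4, 0.2]
finger_gap: 0.0
gripper_force: 0.6
```

```bash
python3 lv.py
```

```text
t 21.5833 q6 -1.8 tcp [ 0.5245 -0.1941  0.0694] yaw 161.6 TCP rel G in tool mm [-20.1  49.3] F tool [-1.74  0.19]
red 230 [358 185  22  12] angle 82.5 axis 74.6 rmax 0.07215997001073103
red 4767 [246 194 121  52] angle 73.2 axis 64.7 rmax 0.06634941373298797
```

>>> drive_tool:
  deltas:
    - [[0.5,0.2,0,-0.01],[1,0.4,0,-0.02],[1.5,0.5,0,-0.03],[1.5,0.5,0,-0.03]]

```text
t: 21.97
tcp_pos: [0.5228, -0.1927, 0.0692]
tool_rot: [0.145, 0.989, 0.0, -0.0]
force: [0.6, -0.4, 0.7]
finger_gap: 0.003
gripper_force: 0.4
```

>>> drive_tool:
  deltas:
    - [[0.5,0.2,0,-0.01],[1,0.4,0,-0.02],[1,0.4,0,-0.02]]

```text
t: 22.22
tcp_pos: [0.522, -0.192, 0.0692]
tool_rot: [0.135, 0.991, 0.0, -0.0]
force: [0.6, 0.6, 1.0]
finger_gap: 0.001
gripper_force: 0.4
```

```bash
python3 lv.py pics/j.png
```

```text
t 22.2167 q6 -1.85 tcp [ 0.522  -0.192   0.0692] yaw 164.5 TCP rel G in tool mm [-19.6  49.6] F tool [-0.43  0.74]
red 5003 [246 195 134  51] angle 77.0 axis 72.2 rmax 0.07189418112797041
```

View pics/j.png

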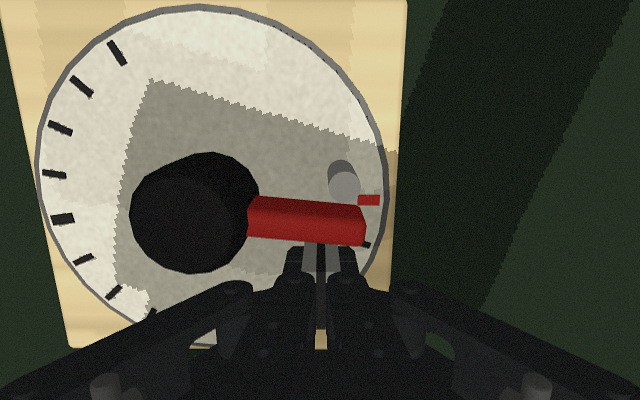

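The lever (247–365, 195–245) is close to the pin top (343,187), with a gap of about 3 mm. Force is low, so I continue in small steps.

>>> drive_tool:
  deltas:
    - [[0.5,0.2,0,-0.01],[1,0.4,0,-0.02],[1,0.4,0,-0.02]]

```text
t: 22.52
tcp_pos: [0.5212, -0.1913, 0.0693]
tool_rot: [0.125, 0.992, 0.0, -0.0]
force: [1.4, 0.5, 0.2]
finger_gap: -0.003
gripper_force: 0.5
```

>>> drive_tool:
  deltas:
    - [[0.5,0.2,0,-0.01],[1,0.4,0,-0.02],[1,0.4,0,-0.02]]

```text
t: 22.77
tcp_pos: [0.5203, -0.1907, 0.0693]
tool_rot: [0.115, 0.993, 0.0, -0.0]
force: [-0.1, 0.5, 0.6]
finger_gap: 0.002
gripper_force: 0.5
```

```bash
python3 lv.py
```

```text
t 22.7667 q6 -1.89 tcp [ 0.5203 -0.1907  0.0693] yaw 166.8 TCP rel G in tool mm [-19.6  49.6] F tool [0.17 0.45]
red 4905 [246 195 134  52] angle 79.0 axis 72.8 rmax 0.07164322595471345
```

>>> drive_tool:
  deltas:
    - [[0.5,0.1,0,-0.01],[1,0.2,0,-0.01],[1,0.2,0,-0.01]]

```text
t: 23.07
tcp_pos: [0.5194, -0.1904, 0.0692]
tool_rot: [0.111, 0.994, 0.0, -0.0]
force: [1.3, 0.5, 1.1]
finger_gap: -0.0
gripper_force: 0.5
```

>>> drive_tool:
  deltas:
    - [[0.5,0.1,0,-0.01],[1,0.2,0,-0.01],[1,0.2,0,-0.01]]

```text
t: 23.32
tcp_pos: [0.5184, -0.19, 0.0693]
tool_rot: [0.106, 0.994, 0.0, -0.0]
force: [0.7, 0.2, -0.6]
finger_gap: 0.001
gripper_force: 0.5
```

```bash
python3 lv.py pics/k.png
```

```text
t 23.3167 q6 -1.91 tcp [ 0.5184 -0.19    0.0693] yaw 167.9 TCP rel G in tool mm [-18.6  49.5] F tool [-0.67  0.34]
red 4716 [247 197 133  49] angle 80.9 axis 73.1 rmax 0.07154304202560716
```

View pics/k.png

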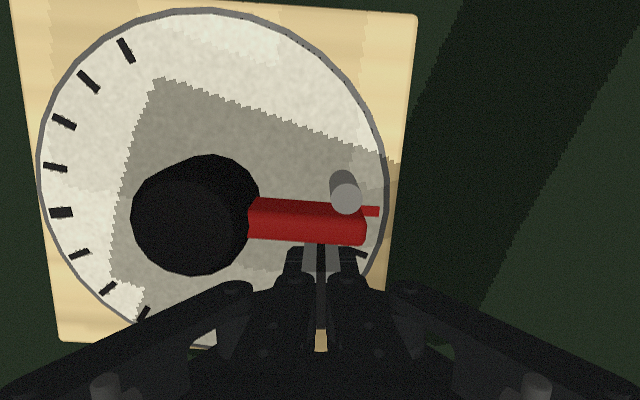

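The pin top (346,198) now overlaps the lever's far face, with less than about 1 mm left. I'll use 0.7 mm steps, watching the force.

>>> drive_tool:
  deltas:
    - [[0.7,0,0,0],[0.7,0,0,0],[0.7,0,0,0]]

```text
t: 23.62
tcp_pos: [0.5178, -0.1899, 0.0693]
tool_rot: [0.106, 0.994, 0.0, -0.0]
force: [0.4, 0.5, -0.2]
finger_gap: -0.001
gripper_force: 0.4
```

>>> drive_tool:
  deltas:
    - [[0.7,0,0,0],[0.7,0,0,0],[0.7,0,0,0]]

```text
t: 23.87
tcp_pos: [0.5174, -0.1898, 0.0693]
tool_rot: [0.106, 0.994, -0.0, 0.0]
force: [1.8, 0.4, -1.3]
finger_gap: -0.002
gripper_force: 0.9
```

```bash
python3 lv.py
```

```text
t 23.8667 q6 -1.91 tcp [ 0.5174 -0.1898  0.0693] yaw 167.9 TCP rel G in tool mm [-17.6  49.5] F tool [-1.72  0.74]
red 4627 [247 198 133  48] angle 81.8 axis 73.3 rmax 0.0715546320160963
```

>>> drive_tool:
  deltas:
    - [[0.7,0,0,0],[0.7,0,0,0],[0.7,0,0,0]]

```text
t: 24.17
tcp_pos: [0.5173, -0.1898, 0.0694]
tool_rot: [0.106, 0.994, -0.0, 0.001]
force: [4.1, 1.1, -1.2]
finger_gap: -0.0
gripper_force: 1.9
```

>>> drive_tool:
  deltas:
    - [[0.7,0,0,0],[0.7,0,0,0],[0.7,0,0,0]]

```text
t: 24.42
tcp_pos: [0.5172, -0.1899, 0.0695]
tool_rot: [0.106, 0.994, -0.0, 0.002]
force: [5.9, 1.8, -2.5]
finger_gap: -0.003
gripper_force: 2.5
```

```bash
python3 lv.py
```

```text
t 24.4167 q6 -1.91 tcp [ 0.5172 -0.1899  0.0695] yaw 167.8 TCP rel G in tool mm [-17.4  49.4] F tool [-5.42  2.99]
red 4623 [248 199 132  47] angle 81.9 axis 73.3 rmax 0.07153857688741685
```

The lever is firmly home: it stalled and the force rose to 6 N. I back off, lift, and verify both.

>>> drive_tool:
  deltas:
    - [[-4,0,0,0],[-12,0,0,0],[-25,0,0,0],[-25,0,0,0]]

```text
t: 24.8
tcp_pos: [0.5423, -0.1959, 0.0695]
tool_rot: [0.105, 0.994, -0.001, 0.001]
force: [0.7, 0.5, 0.4]
finger_gap: 0.003
gripper_force: 0.0
```

>>> drive_tool:
  deltas:
    - [[0,0,-35,0],[0,0,-70,0],[0,0,-105,0],[0,0,-140,0],[0,0,-170,0]]

```text
t: 25.22
tcp_pos: [0.5393, -0.1946, 0.2413]
tool_rot: [0.106, 0.994, -0.0, -0.001]
force: [0.6, -0.5, -0.6]
finger_gap: 0.001
gripper_force: 0.0
```

>>> drive_tool:
  deltas:
    - [[0,0,0,0],[0,0,0,0],[0,0,0,0]]

```text
t: 25.47
tcp_pos: [0.539, -0.1942, 0.2386]
tool_rot: [0.106, 0.994, 0.0, -0.001]
force: [-0.1, -0.7, -0.9]
finger_gap: 0.001
gripper_force: 0.0
```

```bash
python3 lv.py
python3 - <<'E'
from h import *
w=snap("wrist");b=snap("side");a=snap("scene")
f=lambda im,x,y,W,H:cv2.resize(im[y:y+H,x:x+W],(400,300),interpolation=cv2.INTER_CUBIC)
cv2.imwrite("pics/l.png",np.vstack([np.hstack([f(w,0,0,533,400),f(b,285,132,100,75)]),np.hstack([f(a,90,90,533,310),f(b,305,240,100,75)])]))
print(manip.sense()["t"],manip.sense()["force"])
E
```

```text
t 25.4667 q6 -1.9 tcp [ 0.539  -0.1942  0.2386] yaw 167.9 TCP rel G in tool mm [-39.6  49.7] F tool [-0.06 -0.67]
red 838 [287 124  63  18] angle 78.7 axis 74.5 rmax 0.07346011097958444
25.6667 [0.41673866 0.082521   0.25865564]
```

View pics/l.png

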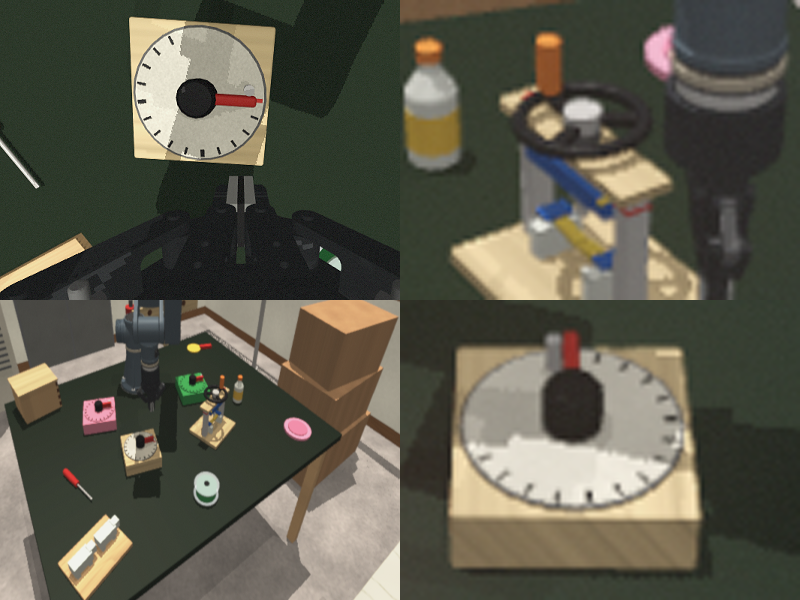

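The lever lies against the pin and over the zero mark. The handle is still at the red dot with the crosshead at the bands, and the spool, bottle and driver are undisturbed.

```bash
python3 -c "
from station import manip
print(manip.sign_off())"
```

```text
the job is handed in; nothing more can be done
None
```

The job is handed in: the handwheel was cranked about 405° counter-clockwise and parked with its handle at the red dot and the crosshead at the red bands, then the peak-gauge lever was turned home against its zero stop with about 6 N, and the spool, glue bottle and screwdriver were not touched.

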